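# Free and hold open the lid of a watch-parts case

## Task

Slide the magnifier by its black knob along its rail, away from above the wooden case, until it is against its end stop. Then, before touching the red release slide, tug the lid up by its brass handle to learn whether the hidden catch holds it; if it does, push the red slide fully across, towards the side where the magnifier now is, to free it. Raise the lid by its handle to about 45 degrees and finish while still holding it open there, leaving the magnifier at its stop and the oil bottle, the brass movement holder and the glass dome undisturbed.

Things in the scene. Friction and masses are not known exactly. Their poses are not given: they have to be found in the camera images.
- case: Beech case 130 (x) x 180 (y) mm, wall tops z 58, fixed on a 12 mm steel base plate (x -135..135, y -118..268). Origin: bench level under the case's centre; x points from its front to the hinge (away from the robot), y left, z up. Shut lid's top z 68. Wooden ledge in front: 46 mm deep, 120 wide, top z 56. Rail along y at x 105, z 140, on supports (top z 158) at y -45 and 248.
- carriage (a joint): Position (m) of the magnifier carriage along the rail, growing to the case's +y. 0 = above the middle of the lid; 0.190 = against the end stop, beside the case. It starts between 0 and 0.07. About 1.5 N of friction; it stays where it is left.
- carriage_knob (a point): Black upright knob on the magnifier's arm, 18 mm diameter, 34 mm tall. Point on its axis at z 179 mm: 19 mm above the arm's top, 15 mm under the knob's top. It moves with the carriage along the case's y. The magnifier ring (66 mm across, z 150 to 160 mm) is 65 mm in front (-x) of it, the blue slide block (36 x 44 mm, top z 160 mm) 75 mm behind.
- lid (a joint): Lid angle (rad) about a level hinge along the case's y at its rear top edge (case x 65, z 58 mm). 0 shut, grows as the front rises, at most 1.3. About 0.35 kg; falls shut if let go. An unseen catch inside the front may or may not hold it at the start: if caught, the lid lifts only 0.04 to 0.05 rad (5 mm at the handle) and stops firmly; if not, it lifts freely.
- handle_bar (a point): Middle of the axis of the lid's brass handle bar (10 mm diameter, 90 mm long, along the case's y, on two 8 mm posts 84 mm apart), 32 mm above the lid's top (z 100 mm when shut); 110 mm in front of the hinge line and 42 mm above it when shut. Clear gap under the bar 27 mm. Can be pinched from above with the fingers closing along the case's x, and turns between the fingers.
- release (a joint): Position (m) of the red release slide on the front ledge, growing to the case's +y. 0 at the start (rest); 0.028 = fully across, when the hidden catch is surely free. About 1 to 2 N to move; it stays where it is left.
- release_tab (a point): Red upright tab of the release slide, 12 (case x) x 14 (case y) mm, standing 40 mm above the ledge (top at z 96.5 mm); this point is on its axis, 8 mm under its top.
- oil_bottle: Small round oil bottle with red cap, 34 mm diameter, 62 mm tall, standing on the bench to the right of the station. Origin at the centre of its underside. Bystander: leave alone.
- movement_holder: Round brass and steel movement holder, 40 mm diameter, 24 mm tall, on a 3 mm cork pad on the base plate to the left of the case. Origin at the centre of its underside. Bystander: leave alone.
- dome: Glass dust dome on a wooden foot, 90 mm diameter, 80 mm tall, standing on the bench to the right of the station. Origin at the centre of its underside. Bystander: leave alone.

How it is judged:
By the outcome, as a careful person would: the job done as asked, in the order asked, and still so for the second after the job is handed in, while the arm keeps its last pose, push and grip.
It also fails if it takes over 72 s, if anything falls off the work surface, if the arm or the gripper's body presses on something with over 40 N, if the wrist force passes 120 N, or if a joint passes its speed limit or range.

## Robot

A 6-joint arm with a two-finger parallel gripper is mounted at the origin on the work surface. World frame = base frame: x ahead of the robot, y to its left, z up, the work surface at z = 0. Lengths are in m, angles in degrees, forces in N, time in s.
With the tool pointing down it reaches from about 0.375 to 0.9 m from the base axis. Payload 3.1 kg.
Tool frame: the origin (TCP) lies midway between the tips of the shut fingers; the grasp point (between the pads) lies 19 mm behind it (bot.hold_point_z is the distance from the TCP to the grasp point, in m); z points along the fingers, y is the line along which they close (so a half turn about z gives the same grasp; the last joint's range is limited). The gripper opens to 87 mm and grips with 3 to 60 N. Pads are 19 mm wide; open, the fingers measure 117 mm over their backs; the gripper's body (75 mm by 190 mm) begins 51 mm behind the grasp point.
Start: joints at [65.575, 30.224, 82.088, -0, 67.689, -10.227], TCP at [0.153, 0.606, 0.189] pointing down, gripper open.
Joint ranges: [-176.69, 176.69], [-43.24, 126.21], [12.49, 139.97], [-82, 262], [0, 151.66], [-163.58, 163.58]. Speed limits (degrees/s): [159.86, 159.86, 180, 180, 180, 180].

## Interface

Orientations are given as a 3x3 rotation matrix whose columns are the frame's x, y, z axes.
In Python, from rig import read_state, optics, order, bot gives the robot as it stands.
- The arm moves only by the tool drive_tool, never from a script. Its argument "steps" is a list of rows, each a list of 7 numbers: the finger opening in mm, from 0 to 87, then the shift along the tool's x, y, z normalised to -1 to 1, where 1 is 0.12 m, then the turn, a rotation vector about the tool's x, y, z normalised to -1 to 1, where 1 is 1.5 rad. In form: [[jaw, tx, ty, tz, ax, ay, az], ...]. A call has 1 to 8 rows; each row is the pose to reach, as a shift and turn from the pose commanded when the call began, along the tool's axes at that moment; what a row does not reach only later rows make up. A row lasts 1/10 s, in which the tool goes at most 50 mm and 8.59 degrees, less where a joint would pass 70% of its speed; a pose out of reach is approached as far as the arm can. A call with a number of a shift or a turn outside -1 to 1 is refused whole. A call with a gripper value outside its range is refused whole. The fingers move at their own pace and stop on an object; the grip force is fixed at half the most. Time passes only in rows, so rows that repeat a pose let the fingers close. It gives the time, the measured TCP pose, the force, the opening and the grip force at its end, in the units of the state.
- read_state(): the state, without advancing time (a new reading comes with each control period).
- optics.capture(name): name is "side" or "top" or "wrist"; returns a dict with "color" (420x560x3 uint8, blue, green, red), "range_z" (420x560 float32, m along the optical axis (not along the pixel's ray), 0 where there is no reading), "fx", "fy", "cx", "cy" (pixels), "rvec" (rotation vector, rad) and "tvec" (3), from world to camera coordinates, as OpenCV has them. Camera axes: x right, y down, z forward; pixel columns grow to the right and rows downward; lengths in m; the calibration is good to about 2 mm. The wrist camera is an equidistant fisheye: a pixel r from the principal point sees the ray r / f radians off the axis. A picture is of the moment at which its call begins.
- order.hand_in(): hands the job in; it is judged then, once.
The state is a dict: "time_s": time; "joint_positions": joint angles; "qvel": joint speeds; "tau": joint torques, N m; "position": TCP position; "tcp_rot": TCP orientation; "force": force on the tool from outside, world axes, zero at the start; "moment": the same for the moment, N m; "opening": opening from 0.0 (shut) to 1.0 (fully open); "grasp_force": force on a finger pad.
Only numpy, scipy, OpenCV 4.12 (cv2) and the standard library are available. Lean on these libraries where they do the work, as an engineer would, in place of code of your own. Each camera call takes 0.05 s, during which the arm holds its last target. There are 200 camera calls.

## Working session

There is one attempt and no reset: what is moved stays moved. The work goes in short steps, Python scripts to look and compute and a tool call to move; the robot and the scene stay as the last step left them, time stands still between calls to the robot, and variables do not carry over. Pictures are saved under pics/ and viewed, at most 10 in all, crops included, and the job is handed in when it is done.

Besides the shell and the picture viewer there is one more tool, called in YAML: its name, and indented under it one key for each argument. drive_tool: Moves the arm, as the interface text tells. Scaled input: -1 to 1 covers 0.12 m each way for a shift and 1.5 rad each way for a turn. Its arguments: {"type":"object","properties":{"steps":{"type":"array"}},"required":["steps"]}

```bash
mkdir -p pics; python3 - <<'E'
from rig import read_state, optics, order, bot
import cv2,numpy as np,pickle
s=read_state();print(s['time_s'],s['position'],np.round(s['tcp_rot'],3).tolist(),s['opening'],bot.hold_point_z)
d={}
for n in("top","side"):
    c=optics.capture(n);d[n]=c
    print(n,c['fx'],c['cx'],c['cy'],np.round(c['rvec'],3),np.round(c['tvec'],3))
    cv2.imwrite(f"pics/{n}0.png",c['color'])
pickle.dump(d,open('d0.pkl','wb'))
E
```

```text
0.0 [0.15292603 0.60518499 0.18817152] [[-0.969, 0.245, -0.001], [0.245, 0.969, -0.002], [0.0, -0.002, -1.0]] 0.9973741087392557 0.0187
top 428.55635580475445 285.2046104109398 208.17549251764558 [ 2.12  -2.173  0.178] [-0.036  0.601  0.902]
side 493.6155640615288 271.3327236477639 209.46125339896074 [ 0.689 -2.597  1.175] [0.446 0.302 0.833]
```

View pics/top0.png

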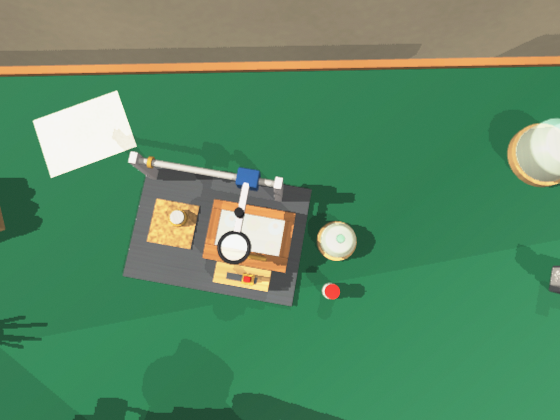

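View pics/side0.png

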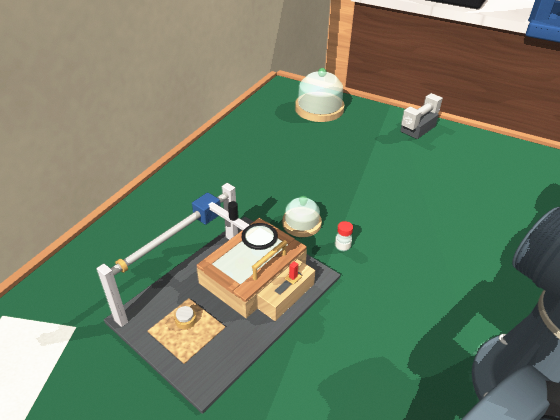

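```bash
cat > h.py <<'E'
import cv2,numpy as np
def ray(c,uv):
    R=cv2.Rodrigues(np.array(c['rvec'],float))[0];t=np.array(c['tvec'],float).ravel()
    d=R.T@np.array([(uv[0]-c['cx'])/c['fx'],(uv[1]-c['cy'])/c['fy'],1.]);return -R.T@t,d
def onz(c,uv,z):
    o,d=ray(c,uv);return o+d*(z-o[2])/d[2]
def blobs(m,roi,mn=8):
    x0,y0,x1,y1=roi;k=np.zeros(m.shape,np.uint8);k[y0:y1,x0:x1]=m[y0:y1,x0:x1]
    n,l,s,ce=cv2.connectedComponentsWithStats(k);return [(ce[i].round(1).tolist(),s[i].tolist()) for i in range(1,n) if s[i][4]>=mn]
E
python3 - <<'E'
from h import *
import pickle
d=pickle.load(open('d0.pkl','rb'));c=d['top'];im=c['color'];hsv=cv2.cvtColor(im,cv2.COLOR_BGR2HSV)
H,S,V=[hsv[...,i].astype(int) for i in range(3)]
red=((H<6)|(H>174))&(S>180)&(V>110)
wh=(S<40)&(V>170)
dark=(V<75)&(S<70)
print('red',blobs(red,(200,250,350,310)))
print('sup',blobs(wh,(125,145,145,170)),blobs(wh,(270,172,290,195)))
print('blk',blobs((V<40),(225,200,255,265)))
blue=(H>100)&(H<130)&(S>120);print('blue',blobs(blue,(220,160,270,200)))
k=np.zeros(im.shape[:2],np.uint8);k[160:315,115:320]=(dark)[160:315,115:320]
k=cv2.morphologyEx(k,cv2.MORPH_OPEN,np.ones((5,5)))
cn=max(cv2.findContours(k,0,1)[0],key=cv2.contourArea);r=cv2.minAreaRect(cn);print('plate',r)
b=cv2.boxPoints(r);P=[onz(c,p,.012) for p in b];print(np.round(P,4).tolist())
br=np.array([onz(c,r[0],.012)]);print(br)
A=cv2.resize(im[145:315,115:350],None,fx=3.3,fy=3.3,interpolation=cv2.INTER_CUBIC);cv2.imwrite('pics/c1.png',A)
s=d['side'];B=cv2.resize(s['color'][175:325,185:365],None,fx=4,fy=4,interpolation=cv2.INTER_CUBIC);cv2.imwrite('pics/c2.png',B)
hs=cv2.cvtColor(s['color'],cv2.COLOR_BGR2HSV);h2,s2,v2=[hs[...,i].astype(int) for i in range(3)]
print('side red',blobs(((h2<6)|(h2>174))&(s2>180)&(v2>110),(270,215,360,300)),'knob',blobs(v2<40,(222,195,245,225)))
E
```

```text
red [([246.8, 278.9], [244, 277, 7, 5, 31]), ([332.3, 291.2], [325, 285, 15, 14, 163])]
sup [([129.3, 146.6], [125, 145, 12, 6, 44]), ([132.4, 157.1], [128, 151, 10, 13, 98]), ([143.5, 160.5], [143, 159, 2, 4, 8])] [([276.6, 182.5], [270, 176, 13, 13, 121])]
blk []
blue [([247.7, 177.5], [236, 168, 24, 22, 384])]
plate ((239.0, 212.5), (7.0, 6.0), 90.0)
[[0.6065, 0.0619, 0.012], [0.6061, 0.0482, 0.012], [0.5899, 0.0483, 0.012], [0.5903, 0.062, 0.012]]
[[0.5981794  0.05510977 0.012     ]]
side red [([344.3, 231.9], [338, 227, 15, 9, 59]), ([293.0, 271.9], [289, 266, 9, 13, 82])] knob [([233.1, 213.0], [229, 206, 9, 14, 87])]
```

View pics/c1.png

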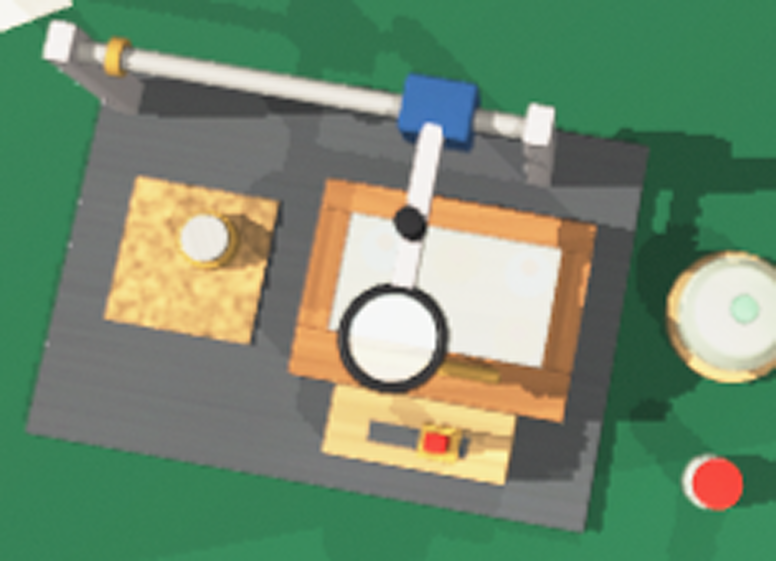

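View pics/c2.png

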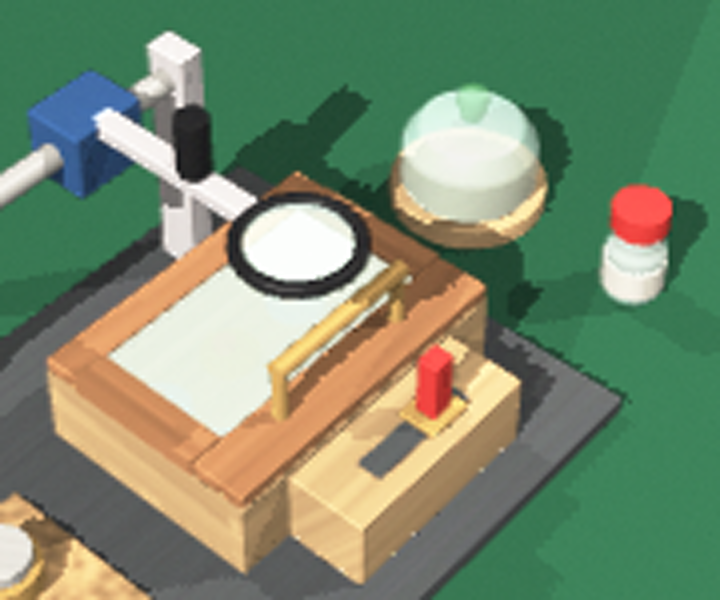

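```bash
cat >> h.py <<'E'
def fit(W,C):
    W,C=np.array(W)[:,:2],np.array(C)[:,:2];a,b=C-C.mean(0),W-W.mean(0)
    th=np.arctan2((a[:,0]*b[:,1]-a[:,1]*b[:,0]).sum(),(a*b).sum());R=np.array([[np.cos(th),-np.sin(th)],[np.sin(th),np.cos(th)]])
    return th,R,W.mean(0)-R@C.mean(0)
E
python3 - <<'E'
from h import *
import pickle
d=pickle.load(open('d0.pkl','rb'));c=d['top'];s=d['side']
F=[((28,433),(-.135,.268,.012)),((586,530),(-.135,-.118,.012)),((650,147),(.135,-.118,.012)),((62,40),(.105,.248,.158)),((540,122),(.105,-.045,.158)),
((328,180),(.065,.09,.068)),((597,226),(.065,-.09,.068)),((563,422),(-.065,-.09,.068)),((290,373),(-.065,.09,.068))]
px=lambda p:(p[0]/3.3+115-.35,p[1]/3.3+145-.35)
W=[onz(c,px(p),q[2]) for p,q in F];C=[q for p,q in F]
th,R,t=fit(W,C);print('yaw',np.degrees(th),'t',t);print(np.round((np.array(W)[:,:2]-(np.array(C)[:,:2]@R.T+t))*1000,1).tolist())
def tri(a,b):
    (o1,d1),(o2,d2)=ray(c,a),ray(s,b);k=np.linalg.lstsq(np.c_[d1,-d2],o2-o1,rcond=None)[0];p,q=o1+k[0]*d1,o2+k[1]*d2;return (p+q)/2,np.linalg.norm(p-q)
cs=lambda p:R.T@(np.array(p)[:2]-t)
k=onz(c,px((409,222)),.190);print('knob',k,cs(k))
kk=onz(s,(192/4+185-.4,143/4+175-.4),.179);print('knob side',kk,cs(kk))
r=onz(c,(246.8,278.9),.0965);print('tab',r,cs(r));r=onz(s,(435/4+185-.4,382/4+175-.4),.0785);print('tab side mid',r,cs(r))
r=onz(c,px((392,338)),.16);print('ring',r,cs(r))
for n,p in (('bar',(-.045,0)),('y axis',(0,1))): print(n,R@p+t if n=='bar' else R@p)
print('stop knob', R@(cs(k)*[1,0]+[0,.19])+t)
g=[onz(s,(p[0]/4+185-.4,p[1]/4+175-.4),.1) for p in((280,365),(404,268))];print('bar ends side',[cs(x) for x in g])
E
```

```text
yaw -11.329847660334206 t [0.54083295 0.02773777]
[[0.3, -2.3], [2.2, 0.5], [-1.4, 1.4], [0.7, -1.2], [1.3, 0.4], [-1.9, 0.3], [-1.3, 1.0], [-0.1, 0.9], [0.1, -0.9]]
knob [0.57303533 0.0388476  0.19      ] [0.02939223 0.01721971]
knob side [0.57334906 0.03824449 0.179     ] [0.02981833 0.01668999]
tab [0.4483288  0.03231231 0.0965    ] [-0.09160017 -0.01368769]
tab side mid [0.44826664 0.03076206 0.0785    ] [-0.09135657 -0.01521994]
ring [0.50963487 0.0521876  0.16      ] [-0.03539345  0.01784429]
bar [0.49670989 0.03657833]
y axis [0.19645696 0.98051245]
stop knob [0.60697922 0.20826083]
bar ends side [array([-0.04277959,  0.03882761]), array([-0.04549719, -0.04686836])]
```

Calibration fit is good to about 2 mm. The knob is at about (0.573, 0.0385), with the carriage at 0.017. The tab is at (0.448, 0.0315) and the yaw is -11.3°. Moving over the knob now.

drive_tool:
  steps:
    - [87, -0.45, -0.37, -0.35, 0, 0, 0]
    - [87, -0.91, -0.743, -0.35, 0, 0, 0]
    - [87, -0.91, -0.743, -0.35, 0, 0, 0]
    - [87, -0.91, -0.743, -0.35, 0, 0, 0]

```text
time_s: 0.5
position: [0.2402, 0.4889, 0.2319]
tcp_rot: [[-0.968, 0.25, 0.001], [0.25, 0.968, -0.002], [-0.002, -0.001, -1.0]]
force: [0.2, 0.1, 0.5]
opening: 0.997
grasp_force: 0.0
```

drive_tool:
  steps:
    - [87, -0.91, -0.743, 0, 0, 0, 0]
    - [87, -0.91, -0.743, 0, 0, 0, 0]
    - [87, -0.91, -0.743, 0, 0, 0, 0]
    - [87, -0.91, -0.743, 0, 0, 0, 0]

```text
time_s: 0.9
position: [0.3234, 0.3766, 0.2308]
tcp_rot: [[-0.968, 0.25, 0.0], [0.25, 0.968, -0.002], [-0.001, -0.002, -1.0]]
force: [-0.4, 0.0, 0.5]
opening: 0.999
grasp_force: 0.0
```

drive_tool:
  steps:
    - [87, -0.91, -0.743, 0, 0, 0, 0]
    - [87, -0.91, -0.743, 0, 0, 0, 0]
    - [87, -0.91, -0.743, 0, 0, 0, 0]
    - [87, -0.91, -0.743, 0, 0, 0, 0]

```text
time_s: 1.3
position: [0.4081, 0.2643, 0.231]
tcp_rot: [[-0.968, 0.25, 0.001], [0.25, 0.968, -0.001], [-0.002, -0.0, -1.0]]
force: [-0.2, -0.2, -0.8]
opening: 1.004
grasp_force: 0.0
```

drive_tool:
  steps:
    - [87, -0.91, -0.743, 0, 0, 0, 0]
    - [87, -0.91, -0.743, 0, 0, 0, 0]
    - [87, -0.91, -0.743, 0, 0, 0, 0]
    - [87, -0.91, -0.743, 0, 0, 0, 0]

```text
time_s: 1.7
position: [0.4926, 0.1513, 0.231]
tcp_rot: [[-0.968, 0.249, 0.003], [0.249, 0.968, -0.0], [-0.003, 0.0, -1.0]]
force: [0.2, 0.1, 1.1]
opening: 1.001
grasp_force: 0.0
```

drive_tool:
  steps:
    - [87, -0.91, -0.743, 0, 0, 0, -0.033]
    - [87, -0.91, -0.743, 0, 0, 0, -0.033]
    - [87, -0.91, -0.743, 0, 0, 0, -0.033]
    - [87, -0.91, -0.743, 0, 0, 0, -0.033]
    - [87, -0.91, -0.743, 0, 0, 0, -0.033]

```text
time_s: 2.2
position: [0.5727, 0.0415, 0.2303]
tcp_rot: [[-0.98, 0.197, -0.002], [0.197, 0.98, 0.002], [0.002, 0.001, -1.0]]
force: [-0.2, 0.4, -0.0]
opening: 0.998
grasp_force: 0.0
```

```bash
cat > rel.py <<'E'
import sys,numpy as np
from rig import read_state
def rel(*tg):
    s=read_state();R=np.array(s['tcp_rot'])
    yaw=np.degrees(np.arctan2(R[1,1],R[0,1]))
    print('t',s['time_s'],'pos',np.round(s['position'],4),'tooly deg',round(yaw,2),'z',R[:,2].round(3),'F',np.round(s['force'],1),'open',s['opening'],'gf',s['grasp_force'],'j6',s['joint_positions'][5])
    for t in tg: print(t,np.round(R.T@(np.array(t)-s['position'])/.12,3))
if __name__=='__main__': rel(*[eval(a) for a in sys.argv[1:]])
E
python3 rel.py "[.573,.0385,.164]"
```

```text
t 2.2 pos [0.5727 0.0415 0.2303] tooly deg 78.63 z [-0.002  0.002 -1.   ] F [-0.2  0.4 -0. ] open 0.9975161146614923 gf 0.0 j6 -85.70914887239627
[0.573, 0.0385, 0.164] [-0.009 -0.024  0.553]
```

drive_tool:
  steps:
    - [87, -0.01, -0.024, 0.25, 0, 0, 0]
    - [87, -0.01, -0.024, 0.5, 0, 0, 0]
    - [87, -0.01, -0.024, 0.545, 0, 0, 0]
    - [0, -0.01, -0.024, 0.545, 0, 0, 0]
    - [0, -0.01, -0.024, 0.545, 0, 0, 0]
    - [0, -0.01, -0.024, 0.545, 0, 0, 0]
    - [0, -0.01, -0.024, 0.545, 0, 0, 0]
    - [0, -0.01, -0.024, 0.545, 0, 0, 0]

```text
time_s: 3.0
position: [0.5744, 0.0367, 0.1666]
tcp_rot: [[-0.98, 0.197, 0.002], [0.197, 0.98, -0.0], [-0.002, 0.0, -1.0]]
force: [0.2, -0.2, -0.2]
opening: 0.631
grasp_force: 0.0
```

drive_tool:
  steps:
    - [0, 0, 0, 0, 0, 0, 0]
    - [0, 0, 0, 0, 0, 0, 0]
    - [0, 0, 0, 0, 0, 0, 0]

```text
time_s: 3.3
position: [0.5738, 0.0366, 0.1658]
tcp_rot: [[-0.98, 0.197, -0.0], [0.197, 0.98, -0.0], [0.0, -0.0, -1.0]]
force: [-1.2, -0.1, 1.0]
opening: 0.353
grasp_force: 0.0
```

```bash
python3 rel.py "[.60698,.2083,.165]"
```

```text
t 3.3 pos [0.5738 0.0366 0.1658] tooly deg 78.63 z [-0. -0. -1.] F [-1.2 -0.1  1. ] open 0.3530642586211273 gf 0.0 j6 -86.10364630224434
[0.60698, 0.2083, 0.165] [0.011 1.457 0.006]
```

drive_tool:
  steps:
    - [0, 0, 0, 0, 0, 0, 0]
    - [0, 0, 0, 0, 0, 0, 0]
    - [0, 0, 0, 0, 0, 0, 0]
    - [0, 0, 0, 0, 0, 0, 0]

```text
time_s: 3.7
position: [0.5738, 0.0367, 0.1657]
tcp_rot: [[-0.98, 0.197, -0.0], [0.197, 0.98, 0.0], [0.0, -0.0, -1.0]]
force: [-0.8, 0.9, -0.9]
opening: 0.032
grasp_force: 0.0
```

drive_tool:
  steps:
    - [0, 0, 0.12, 0, 0, 0, 0]
    - [0, 0, 0.27, 0, 0, 0, 0]
    - [0, 0, 0.42, 0, 0, 0, 0]
    - [0, 0, 0.57, 0, 0, 0, 0]
    - [0, 0, 0.7, 0, 0, 0, 0]
    - [0, 0, 0.7, 0, 0, 0, 0]

```text
time_s: 4.3
position: [0.5906, 0.1216, 0.1657]
tcp_rot: [[-0.981, 0.194, 0.001], [0.194, 0.981, 0.001], [-0.0, 0.001, -1.0]]
force: [0.2, -0.2, 0.3]
opening: 0.001
grasp_force: 0.0
```

```bash
python3 rel.py "[.60698,.2083,.165]"
```

```text
t 4.3 pos [0.5906 0.1216 0.1657] tooly deg 78.8 z [ 0.001  0.001 -1.   ] F [ 0.2 -0.2  0.3] open 0.0007723804820286532 gf 0.0 j6 -77.81412251758398
[0.60698, 0.2083, 0.165] [0.007 0.735 0.007]
```

The fingers shut on nothing, so I'll look again.

```bash
python3 - <<'E'
from rig import optics
import cv2,numpy as np,pickle
d={n:optics.capture(n) for n in("top","side")};pickle.dump(d,open('d1.pkl','wb'))
a=cv2.resize(d['top']['color'][130:310,110:330],None,fx=1.8,fy=1.8,interpolation=2);b=cv2.resize(d['side']['color'][130:310,150:370],None,fx=1.8,fy=1.8,interpolation=2)
cv2.imwrite('pics/m1.png',np.hstack([a,b]))
E
```

```text
(no output)
```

View pics/m1.png

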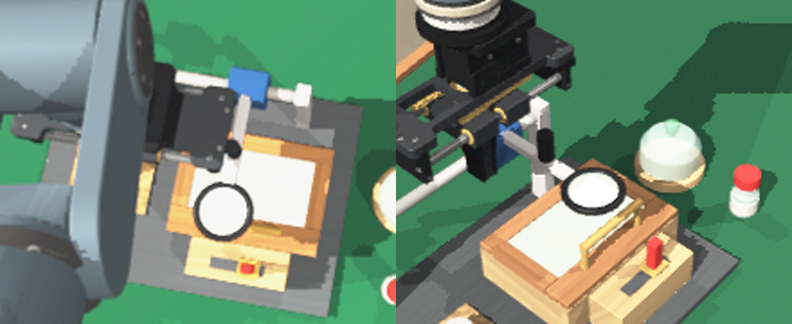

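```bash
python3 - <<'E'
from h import *
import pickle
d=pickle.load(open('d1.pkl','rb'))
for n in d:
    c=d[n];K=np.array([[c['fx'],0,c['cx']],[0,c['fy'],c['cy']],[0,0,1]])
    P=np.array([[.5906,.1216,.1657],[.5906,.1216,.185],[.573,.0385,.179],[.573,.0385,.194],[.573,.0385,.16]])
    p=cv2.projectPoints(P,np.array(c['rvec'],float),np.array(c['tvec'],float),K,None)[0][:,0];print(n,p.round(1).tolist())
    x,y=((p-([110,130] if n=='top' else [150,130]))*1.8).T;print(np.c_[x,y].round().tolist())
c=d['side'];a=c['color'][130:270,130:280].copy();a=cv2.resize(a,None,fx=4,fy=4,interpolation=2)
for q in p: cv2.circle(a,(int((q[0]-130)*4),int((q[1]-130)*4)),3,(255,0,255),-1)
cv2.imwrite('pics/m2.png',a)
E
```

```text
top [[196.8, 205.8], [194.8, 204.1], [239.3, 212.8], [238.6, 211.6], [240.3, 214.2]]
[[156.0, 136.0], [153.0, 133.0], [233.0, 149.0], [231.0, 147.0], [235.0, 152.0]]
side [[198.6, 240.2], [197.6, 232.2], [232.7, 210.5], [232.3, 204.3], [233.2, 218.2]]
[[88.0, 198.0], [86.0, 184.0], [149.0, 145.0], [148.0, 134.0], [150.0, 159.0]]
```

View pics/m2.png

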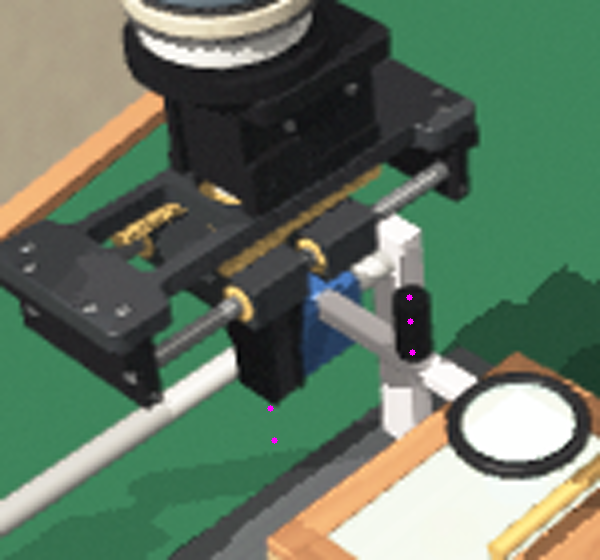

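```bash
python3 - <<'E'
from h import *
import pickle
d=pickle.load(open('d1.pkl','rb'));c=d['side'];rz=c['range_z']
def pt(u,v):
    o,dd=ray(c,(u,v));return o+dd*rz[v,u]
for v in range(216,236,2): print(v,[ (c['color'][v,u].max(),*pt(u,v).round(3)) for u in (194,197,200)])
for n in d: print(n,d[n]['color'].shape)
print('knob',pt(232,210),'tab',pt(293,272))
E
```

```text
216 [(np.uint8(21), np.float64(0.583), np.float64(0.134), np.float64(0.236)), (np.uint8(22), np.float64(0.582), np.float64(0.128), np.float64(0.232)), (np.uint8(34), np.float64(0.582), np.float64(0.12), np.float64(0.225))]
218 [(np.uint8(20), np.float64(0.585), np.float64(0.132), np.float64(0.229)), (np.uint8(25), np.float64(0.582), np.float64(0.129), np.float64(0.228)), (np.uint8(33), np.float64(0.58), np.float64(0.123), np.float64(0.224))]
220 [(np.uint8(18), np.float64(0.587), np.float64(0.13), np.float64(0.222)), (np.uint8(21), np.float64(0.582), np.float64(0.129), np.float64(0.223)), (np.uint8(37), np.float64(0.581), np.float64(0.122), np.float64(0.219))]
222 [(np.uint8(20), np.float64(0.589), np.float64(0.129), np.float64(0.216)), (np.uint8(25), np.float64(0.581), np.float64(0.13), np.float64(0.22)), (np.uint8(36), np.float64(0.581), np.float64(0.124), np.float64(0.215))]
224 [(np.uint8(23), np.float64(0.589), np.float64(0.129), np.float64(0.211)), (np.uint8(23), np.float64(0.581), np.float64(0.131), np.float64(0.216)), (np.uint8(35), np.float64(0.581), np.float64(0.124), np.fl
[... 556 characters left out ...]
np.float64(0.584), np.float64(0.13), np.float64(0.2)), (np.uint8(112), np.float64(0.718), np.float64(-0.033), np.float64(0.002))]
232 [(np.uint8(133), np.float64(0.725), np.float64(-0.019), np.float64(0.003)), (np.uint8(134), np.float64(0.721), np.float64(-0.026), np.float64(-0.0)), (np.uint8(132), np.float64(0.716), np.float64(-0.03), np.float64(-0.001))]
234 [(np.uint8(133), np.float64(0.724), np.float64(-0.018), np.float64(-0.001)), (np.uint8(132), np.float64(0.717), np.float64(-0.02), np.float64(0.0)), (np.uint8(132), np.float64(0.711), np.float64(-0.023), np.float64(0.0))]
top (420, 560, 3)
side (420, 560, 3)
knob [0.57088447 0.0434858  0.18494194] tab [0.44522927 0.03818367 0.08215485]
```

The side view puts the real fingertips about 30 mm above the reported TCP (z ≈ 0.197 against 0.166), so the fingers closed just above the knob. I'll go back up, over and lower, then confirm by picture.

drive_tool:
  steps:
    - [87, 0, 0, -0.35, 0, 0, 0]
    - [87, 0, -0.35, -0.35, 0, 0, 0]
    - [87, 0, -0.69, -0.35, 0, 0, 0]
    - [87, 0, -0.69, -0.35, 0, 0, 0]
    - [87, 0, -0.69, -0.35, 0, 0, 0]
    - [87, 0, -0.69, -0.35, 0, 0, 0]
    - [87, 0, -0.69, -0.35, 0, 0, 0]
    - [87, 0, -0.69, -0.35, 0, 0, 0]

```text
time_s: 5.2
position: [0.5741, 0.0389, 0.2076]
tcp_rot: [[-0.981, 0.196, -0.0], [0.196, 0.981, 0.0], [0.0, 0.0, -1.0]]
force: [-0.1, 0.3, 0.2]
opening: 0.652
grasp_force: 0.0
```

drive_tool:
  steps:
    - [87, 0, 0, 0, 0, 0, 0]
    - [87, 0, 0, 0, 0, 0, 0]
    - [87, 0, 0, 0, 0, 0, 0]
    - [87, 0, 0, 0, 0, 0, 0]

```text
time_s: 5.6
position: [0.5741, 0.038, 0.2077]
tcp_rot: [[-0.98, 0.197, -0.0], [0.197, 0.98, -0.0], [-0.0, -0.0, -1.0]]
force: [0.3, 0.0, 0.4]
opening: 0.966
grasp_force: 0.0
```

```bash
python3 rel.py "[.573,.0385,.138]"
```

```text
t 5.6 pos [0.5741 0.038  0.2077] tooly deg 78.65 z [-0. -0. -1.] F [0.3 0.  0.4] open 0.9659933423424707 gf 0.0 j6 -85.9821697135166
[0.573, 0.0385, 0.138] [0.01  0.002 0.581]
```

drive_tool:
  steps:
    - [87, 0.01, 0, 0.15, 0, 0, 0]
    - [87, 0.01, 0, 0.3, 0, 0, 0]
    - [87, 0.01, 0, 0.45, 0, 0, 0]
    - [87, 0.01, 0, 0.57, 0, 0, 0]
    - [87, 0.01, 0, 0.57, 0, 0, 0]

```text
time_s: 6.1
position: [0.5712, 0.0383, 0.1374]
tcp_rot: [[-0.98, 0.197, -0.005], [0.197, 0.98, 0.001], [0.005, -0.0, -1.0]]
force: [-0.6, -0.2, -0.2]
opening: 0.998
grasp_force: 0.0
```

```bash
python3 rel.py; python3 - <<'E'
from rig import optics
import cv2,numpy as np
b=optics.capture('side')['color'][130:310,150:370];w=optics.capture('wrist')['color']
cv2.imwrite('pics/m3.png',np.hstack([cv2.resize(b,(440,360),interpolation=2),cv2.resize(w,(360,270))[:, :].copy().repeat(1,0) if 0 else cv2.copyMakeBorder(cv2.resize(w,(360,270)),0,90,0,0,0)]))
E
```

```text
t 6.1 pos [0.5712 0.0383 0.1374] tooly deg 78.63 z [-0.005  0.001 -1.   ] F [-0.6 -0.2 -0.2] open 0.9980600722614925 gf 0.0 j6 -85.97435767575197
```

View pics/m3.png

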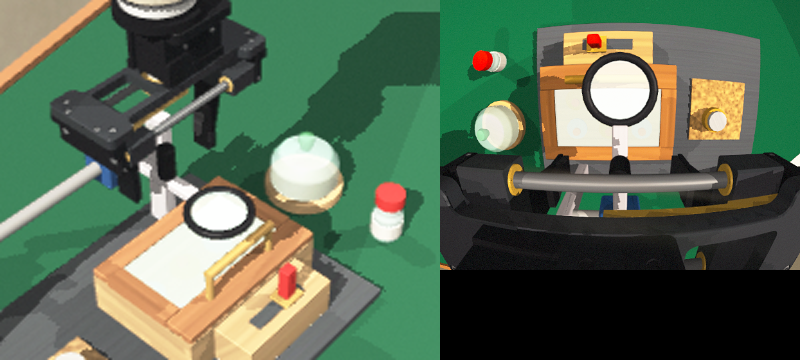

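The fingers now straddle the knob: in the left view the knob is at (167,160), and the tips are near (133,203) and (208,145). Closing.

drive_tool:
  steps:
    - [0, 0, 0, 0, 0, 0, 0]
    - [0, 0, 0, 0, 0, 0, 0]
    - [0, 0, 0, 0, 0, 0, 0]
    - [0, 0, 0, 0, 0, 0, 0]
    - [0, 0, 0, 0, 0, 0, 0]
    - [0, 0, 0, 0, 0, 0, 0]
    - [0, 0, 0, 0, 0, 0, 0]
    - [0, 0, 0, 0, 0, 0, 0]

```text
time_s: 7.0
position: [0.5729, 0.0381, 0.1393]
tcp_rot: [[-0.98, 0.197, -0.0], [0.197, 0.98, 0.0], [0.0, -0.0, -1.0]]
force: [0.6, 0.7, -0.7]
opening: 0.355
grasp_force: 0.0
```

drive_tool:
  steps:
    - [0, 0, 0, 0, 0, 0, 0]
    - [0, 0, 0, 0, 0, 0, 0]
    - [0, 0, 0, 0, 0, 0, 0]

```text
time_s: 7.3
position: [0.5729, 0.0381, 0.1393]
tcp_rot: [[-0.98, 0.197, -0.0], [0.197, 0.98, -0.0], [0.0, -0.0, -1.0]]
force: [0.8, -1.0, -0.1]
opening: 0.199
grasp_force: 30.0
```

```bash
python3 rel.py "[.60698,.2083,.1375]"
```

```text
t 7.3 pos [0.5729 0.0381 0.1393] tooly deg 78.64 z [-0. -0. -1.] F [ 0.8 -1.  -0.1] open 0.19912810783087412 gf 30.00901454477571 j6 -85.97604889188405
[0.60698, 0.2083, 0.1375] [1.000e-03 1.447e+00 1.500e-02]
```

drive_tool:
  steps:
    - [0, 0, 0.12, 0, 0, 0, 0]
    - [0, 0, 0.3, 0, 0, 0, 0]
    - [0, 0, 0.5, 0, 0, 0, 0]
    - [0, 0, 0.7, 0, 0, 0, 0]
    - [0, 0, 0.85, 0, 0, 0, 0]
    - [0, 0, 0.95, 0, 0, 0, 0]
    - [0, 0, 0.95, 0, 0, 0, 0]

```text
time_s: 8.0
position: [0.596, 0.1523, 0.1393]
tcp_rot: [[-0.981, 0.196, 0.002], [0.196, 0.981, 0.002], [-0.001, 0.002, -1.0]]
force: [1.6, 1.8, -0.3]
opening: 0.198
grasp_force: 30.0
```

drive_tool:
  steps:
    - [0, 0, 0.1, 0, 0, 0, 0]
    - [0, 0, 0.2, 0, 0, 0, 0]
    - [0, 0, 0.3, 0, 0, 0, 0]
    - [0, 0, 0.38, 0, 0, 0, 0]
    - [0, 0, 0.43, 0, 0, 0, 0]
    - [0, 0, 0.46, 0, 0, 0, 0]
    - [0, 0, 0.46, 0, 0, 0, 0]

```text
time_s: 8.7
position: [0.6067, 0.2053, 0.1393]
tcp_rot: [[-0.98, 0.197, 0.001], [0.197, 0.98, 0.002], [-0.001, 0.002, -1.0]]
force: [1.4, 2.2, -2.0]
opening: 0.199
grasp_force: 30.0
```

```bash
python3 rel.py "[.60698,.2083,.1375]"
```

```text
t 8.7 pos [0.6067 0.2053 0.1393] tooly deg 78.65 z [ 0.001  0.002 -1.   ] F [ 1.4  2.2 -2. ] open 0.19911918043249724 gf 30.038778215821367 j6 -70.0241727432896
[0.60698, 0.2083, 0.1375] [0.003 0.025 0.015]
```

drive_tool:
  steps:
    - [0, 0, 0.02, 0, 0, 0, 0]
    - [0, 0, 0.03, 0, 0, 0, 0]
    - [0, 0, 0.03, 0, 0, 0, 0]

```text
time_s: 9.0
position: [0.6071, 0.2074, 0.1393]
tcp_rot: [[-0.98, 0.197, 0.0], [0.197, 0.98, -0.0], [-0.0, 0.0, -1.0]]
force: [2.2, -1.3, -1.0]
opening: 0.199
grasp_force: 30.0
```

drive_tool:
  steps:
    - [0, 0, 0.01, 0, 0, 0, 0]
    - [0, 0, 0.02, 0, 0, 0, 0]
    - [0, 0, 0.02, 0, 0, 0, 0]

```text
time_s: 9.3
position: [0.6071, 0.2075, 0.1393]
tcp_rot: [[-0.98, 0.197, -0.001], [0.197, 0.98, -0.004], [0.0, -0.004, -1.0]]
force: [1.3, -7.8, -0.6]
opening: 0.196
grasp_force: 30.1
```

The carriage is against its stop (−7.8 N, no further motion). Releasing, rising and turning towards the handle.

drive_tool:
  steps:
    - [50, 0, 0, 0, 0, 0, 0]
    - [50, 0, 0, 0, 0, 0, 0]
    - [50, 0, 0, 0, 0, 0, 0]
    - [50, 0, 0, 0, 0, 0, 0]
    - [50, 0, 0, 0, 0, 0, 0]

```text
time_s: 9.8
position: [0.6072, 0.2104, 0.1394]
tcp_rot: [[-0.98, 0.197, -0.0], [0.197, 0.98, 0.0], [0.0, 0.0, -1.0]]
force: [0.2, 0.1, 0.1]
opening: 0.537
grasp_force: 0.0
```

drive_tool:
  steps:
    - [50, 0, 0, -0.3, 0, 0, 0]
    - [50, 0, 0, -0.6, 0, 0, 0]
    - [50, 0, 0, -0.7, 0, 0, 0]
    - [50, 0, 0, -0.7, 0, 0, 0]

```text
time_s: 10.2
position: [0.6088, 0.2104, 0.2258]
tcp_rot: [[-0.98, 0.197, 0.005], [0.197, 0.98, 0.001], [-0.005, 0.002, -1.0]]
force: [-0.2, 0.2, -0.4]
opening: 0.574
grasp_force: 0.0
```

drive_tool:
  steps:
    - [50, 0.3, -0.3, 0, 0, 0, 0.09]
    - [50, 0.5, -0.6, 0, 0, 0, 0.18]
    - [50, 0.7, -0.9, 0, 0, 0, 0.27]
    - [50, 0.8, -1, 0, 0, 0, 0.36]
    - [50, 0.8, -1, 0, 0, 0, 0.45]
    - [50, 0.8, -1, 0, 0, 0, 0.524]
    - [50, 0.8, -1, 0, 0, 0, 0.524]

```text
time_s: 10.9
position: [0.4882, 0.1111, 0.2217]
tcp_rot: [[-0.553, 0.833, -0.004], [0.833, 0.553, 0.0], [0.002, -0.003, -1.0]]
force: [0.1, -0.5, -0.0]
opening: 0.574
grasp_force: 0.0
```

drive_tool:
  steps:
    - [50, 0, 0, 0, 0, 0, 0.09]
    - [50, 0, 0, 0, 0, 0, 0.18]
    - [50, 0, 0, 0, 0, 0, 0.27]
    - [50, 0, 0, 0, 0, 0, 0.36]
    - [50, 0, 0, 0, 0, 0, 0.45]
    - [50, 0, 0, 0, 0, 0, 0.524]
    - [50, 0, 0, 0, 0, 0, 0.524]

```text
time_s: 11.6
position: [0.4889, 0.1113, 0.2222]
tcp_rot: [[0.196, 0.981, -0.002], [0.981, -0.196, 0.0], [-0.0, -0.002, -1.0]]
force: [-0.8, 0.6, 0.1]
opening: 0.576
grasp_force: 0.0
```

```bash
python3 rel.py "[.4967,.0366,.15]" "[.4967,.0366,.058]"
```

```text
t 11.6 pos [0.4889 0.1113 0.2222] tooly deg -11.28 z [-0.002  0.    -1.   ] F [-0.8  0.6  0.1] open 0.5761774898036136 gf 0.0 j6 11.31505978100636
[0.4967, 0.0366, 0.15] [-0.598  0.187  0.601]
[0.4967, 0.0366, 0.058] [-0.597  0.189  1.368]
```

drive_tool:
  steps:
    - [50, -0.3, 0.1, 0, 0, 0, 0]
    - [50, -0.598, 0.187, 0.1, 0, 0, 0]
    - [50, -0.598, 0.187, 0.4, 0, 0, 0]
    - [50, -0.598, 0.187, 0.7, 0, 0, 0]
    - [50, -0.598, 0.187, 0.85, 0, 0, 0]
    - [50, -0.598, 0.187, 0.935, 0, 0, 0]
    - [50, -0.598, 0.187, 0.935, 0, 0, 0]

```text
time_s: 12.3
position: [0.4963, 0.0366, 0.1096]
tcp_rot: [[0.196, 0.981, -0.004], [0.981, -0.196, 0.001], [-0.0, -0.004, -1.0]]
force: [-0.4, 0.0, 0.1]
opening: 0.571
grasp_force: 0.0
```

```bash
python3 rel.py "[.4967,.0366,.058]"; python3 - <<'E'
from rig import optics
from h import *
import pickle
c=optics.capture('side');pickle.dump(c,open('d2.pkl','wb'));b=cv2.resize(c['color'][130:310,190:370],None,fx=3.2,fy=3.2,interpolation=2)
cv2.imwrite('pics/m4.png',b)
E
```

```text
t 12.3 pos [0.4963 0.0366 0.1096] tooly deg -11.3 z [-0.004  0.001 -1.   ] F [-0.4  0.   0.1] open 0.5708761399612287 gf 0.0 j6 2.6319160116462634
[0.4967, 0.0366, 0.058] [0.001 0.005 0.43 ]
```

View pics/m4.png

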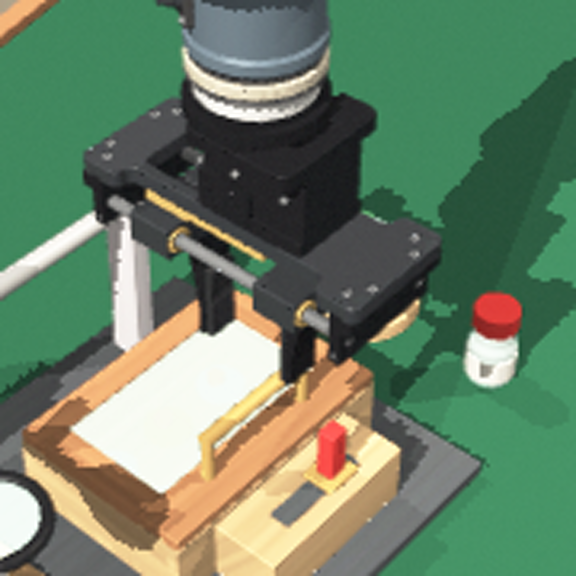

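```bash
python3 - <<'E'
from h import *
import pickle
c=pickle.load(open('d2.pkl','rb'));K=np.array([[c['fx'],0,c['cx']],[0,c['fy'],c['cy']],[0,0,1]])
u=np.array([.9805,-.1965]);v=np.array([.1965,.9805]);o=np.array([.4963,.0366])
for z in(.11,.13,.14,.15):
    P=[[*(o+u*a+v*b),z] for a in(-.040,-.025,.025,.040) for b in (-.0095,.0095)]
    p=cv2.projectPoints(np.array(P),np.array(c['rvec'],float),np.array(c['tvec'],float),K,None)[0][:,0];print(z,((p-[190,130])*3.2).round().tolist())
E
```

```text
0.11 [[318.0, 412.0], [297.0, 431.0], [298.0, 399.0], [277.0, 418.0], [234.0, 359.0], [212.0, 376.0], [215.0, 347.0], [193.0, 364.0]]
0.13 [[319.0, 388.0], [298.0, 406.0], [299.0, 375.0], [277.0, 393.0], [233.0, 335.0], [211.0, 352.0], [214.0, 323.0], [192.0, 340.0]]
0.14 [[320.0, 375.0], [298.0, 394.0], [299.0, 363.0], [277.0, 381.0], [233.0, 323.0], [211.0, 340.0], [214.0, 311.0], [192.0, 328.0]]
0.15 [[320.0, 363.0], [298.0, 381.0], [299.0, 350.0], [277.0, 369.0], [233.0, 310.0], [211.0, 327.0], [214.0, 298.0], [192.0, 315.0]]
```

The tips project about 36 mm above the reported TCP. I'll narrow the jaws to stay clear of the red tab, then descend and pinch.

drive_tool:
  steps:
    - [28, 0, 0, 0, 0, 0, 0]
    - [28, 0, 0, 0, 0, 0, 0]
    - [28, 0, 0, 0, 0, 0, 0]
    - [28, 0, 0, 0.1, 0, 0, 0]
    - [28, 0, 0, 0.2, 0, 0, 0]
    - [28, 0, 0, 0.2, 0, 0, 0]

```text
time_s: 12.95
position: [0.4966, 0.0365, 0.0866]
tcp_rot: [[0.198, 0.98, -0.002], [0.98, -0.198, 0.0], [-0.0, -0.002, -1.0]]
force: [-0.6, -0.1, 0.3]
opening: 0.323
grasp_force: 0.0
```

drive_tool:
  steps:
    - [28, 0, 0, 0.1, 0, 0, 0]
    - [28, 0, 0, 0.2, 0, 0, 0]
    - [28, 0, 0, 0.3, 0, 0, 0]
    - [28, 0, 0, 0.305, 0, 0, 0]
    - [28, 0, 0, 0.305, 0, 0, 0]

```text
time_s: 13.45
position: [0.497, 0.0364, 0.0499]
tcp_rot: [[0.198, 0.98, -0.001], [0.98, -0.198, 0.0], [-0.0, -0.001, -1.0]]
force: [-0.1, -0.4, 0.2]
opening: 0.321
grasp_force: 0.0
```

drive_tool:
  steps:
    - [0, 0, 0, 0, 0, 0, 0]
    - [0, 0, 0, 0, 0, 0, 0]
    - [0, 0, 0, 0, 0, 0, 0]
    - [0, 0, 0, 0, 0, 0, 0]
    - [0, 0, 0, 0, 0, 0, 0]

```text
time_s: 13.95
position: [0.4977, 0.0364, 0.0509]
tcp_rot: [[0.198, 0.98, 0.001], [0.98, -0.198, -0.0], [0.0, 0.001, -1.0]]
force: [-0.1, 0.8, 1.7]
opening: 0.103
grasp_force: 30.0
```

drive_tool:
  steps:
    - [0, 0, 0.01, -0.025, 0, 0, 0]
    - [0, 0, 0.018, -0.045, 0, 0, 0]
    - [0, 0, 0.018, -0.045, 0, 0, 0]

```text
time_s: 14.25
position: [0.4995, 0.036, 0.0556]
tcp_rot: [[0.198, 0.98, -0.0], [0.98, -0.198, 0.0], [0.0, -0.001, -1.0]]
force: [0.8, -0.0, -5.9]
opening: 0.099
grasp_force: 30.0
```

drive_tool:
  steps:
    - [0, 0, 0.006, -0.015, 0, 0, 0]
    - [0, 0, 0.01, -0.025, 0, 0, 0]
    - [0, 0, 0.01, -0.025, 0, 0, 0]

```text
time_s: 14.55
position: [0.4994, 0.036, 0.0562]
tcp_rot: [[0.199, 0.98, -0.004], [0.98, -0.199, 0.001], [0.0, -0.004, -1.0]]
force: [3.9, 0.1, -27.2]
opening: 0.099
grasp_force: 30.0
```

The lid lifts about 5 mm and then stops firmly at −27 N, so the catch holds it. I'll lower it, let go and go to the -y side of the red tab.

drive_tool:
  steps:
    - [0, 0, -0.015, 0.035, 0, 0, 0]
    - [0, 0, -0.028, 0.07, 0, 0, 0]
    - [0, 0, -0.028, 0.07, 0, 0, 0]

```text
time_s: 14.85
position: [0.4978, 0.0363, 0.0512]
tcp_rot: [[0.198, 0.98, 0.001], [0.98, -0.198, -0.0], [-0.0, 0.001, -1.0]]
force: [0.3, 0.1, -2.6]
opening: 0.103
grasp_force: 30.0
```

drive_tool:
  steps:
    - [28, 0, 0, 0, 0, 0, 0]
    - [28, 0, 0, 0, 0, 0, 0]
    - [28, 0, 0, 0, 0, 0, 0]
    - [28, 0, 0, -0.2, 0, 0, 0]
    - [28, 0, 0, -0.5, 0, 0, 0]
    - [0, 0, 0, -0.5, 0, 0, 0]
    - [0, 0, 0, -0.5, 0, 0, 0]
    - [0, 0, 0, -0.5, 0, 0, 0]

```text
time_s: 15.65
position: [0.4966, 0.0365, 0.11]
tcp_rot: [[0.198, 0.98, -0.001], [0.98, -0.198, 0.0], [-0.0, -0.001, -1.0]]
force: [-1.2, -0.3, 0.0]
opening: 0.127
grasp_force: 0.0
```

```bash
python3 rel.py "[.4438,.0094,.036]" "[.4508,.0442,.036]"
```

```text
t 15.65 pos [0.4966 0.0365 0.11  ] tooly deg -11.43 z [-0.001  0.    -1.   ] F [-1.2 -0.3  0. ] open 0.12681970692109115 gf 0.0 j6 2.753848613029209
[0.4438, 0.0094, 0.036] [-0.308 -0.386  0.617]
[0.4508, 0.0442, 0.036] [-0.013 -0.386  0.617]
```

drive_tool:
  steps:
    - [0, -0.15, -0.2, 0, 0, 0, 0]
    - [0, -0.308, -0.386, 0, 0, 0, 0]
    - [0, -0.308, -0.386, 0.15, 0, 0, 0]
    - [0, -0.308, -0.386, 0.3, 0, 0, 0]
    - [0, -0.308, -0.386, 0.45, 0, 0, 0]
    - [0, -0.308, -0.386, 0.55, 0, 0, 0]
    - [0, -0.308, -0.386, 0.617, 0, 0, 0]
    - [0, -0.308, -0.386, 0.617, 0, 0, 0]

```text
time_s: 16.45
position: [0.4434, 0.0096, 0.035]
tcp_rot: [[0.198, 0.98, -0.004], [0.98, -0.198, 0.001], [0.0, -0.004, -1.0]]
force: [-0.2, -0.1, -0.5]
opening: 0.005
grasp_force: 0.0
```

```bash
python3 rel.py "[.4508,.0442,.036]"; python3 - <<'E'
from rig import optics
import cv2
c=optics.capture('side')
cv2.imwrite('pics/m5.png',cv2.resize(c['color'][150:310,220:380],None,fx=3.2,fy=3.2,interpolation=2))
E
```

```text
t 16.45 pos [0.4434 0.0096 0.035 ] tooly deg -11.43 z [-0.004  0.001 -1.   ] F [-0.2 -0.1 -0.5] open 0.005096620529584195 gf 0.0 j6 -1.8155302780250717
[0.4508, 0.0442, 0.036] [ 0.295  0.004 -0.008]
```

View pics/m5.png

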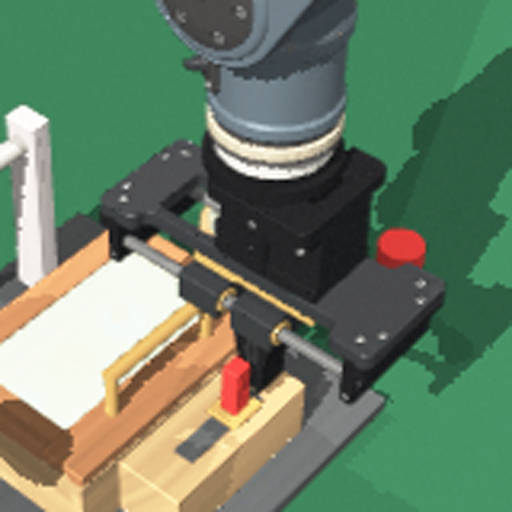

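The shut fingers stand behind the red tab on its -y side (tab at (236,385), tips at (262,385)). Pushing it across towards +y.

drive_tool:
  steps:
    - [0, 0.05, 0, 0, 0, 0, 0]
    - [0, 0.1, 0, 0, 0, 0, 0]
    - [0, 0.15, 0, 0, 0, 0, 0]
    - [0, 0.2, 0, 0, 0, 0, 0]
    - [0, 0.25, 0, 0, 0, 0, 0]
    - [0, 0.27, 0, 0, 0, 0, 0]
    - [0, 0.27, 0, 0, 0, 0, 0]

```text
time_s: 17.2
position: [0.4514, 0.0412, 0.0368]
tcp_rot: [[0.197, 0.98, 0.001], [0.98, -0.197, -0.001], [-0.001, 0.001, -1.0]]
force: [-0.6, -3.8, 2.0]
opening: 0.006
grasp_force: 1.7
```

drive_tool:
  steps:
    - [0, 0.01, 0, 0, 0, 0, 0]
    - [0, 0.025, 0, 0, 0, 0, 0]
    - [0, 0.025, 0, 0, 0, 0, 0]

```text
time_s: 17.5
position: [0.4515, 0.0416, 0.0368]
tcp_rot: [[0.194, 0.981, -0.001], [0.981, -0.194, -0.004], [-0.004, 0.0, -1.0]]
force: [-3.4, -15.6, 1.8]
opening: 0.006
grasp_force: 8.9
```

drive_tool:
  steps:
    - [0, 0.01, 0, 0, 0, 0, 0]
    - [0, 0.02, 0, 0, 0, 0, 0]
    - [0, 0.02, 0, 0, 0, 0, 0]

```text
time_s: 17.8
position: [0.4516, 0.042, 0.0369]
tcp_rot: [[0.192, 0.981, -0.002], [0.981, -0.192, -0.007], [-0.007, -0.001, -1.0]]
force: [-4.9, -25.5, 4.4]
opening: 0.006
grasp_force: 13.9
```

The slide is hard against its end (25 N). Backing off and returning to the handle.

drive_tool:
  steps:
    - [0, -0.05, 0, 0, 0, 0, 0]
    - [0, -0.15, 0, 0, 0, 0, 0]
    - [0, -0.15, 0, -0.3, 0, 0, 0]
    - [0, -0.15, 0, -0.617, 0, 0, 0]
    - [28, -0.15, 0, -0.617, 0, 0, 0]
    - [28, -0.15, 0, -0.617, 0, 0, 0]
    - [28, -0.15, 0, -0.617, 0, 0, 0]
    - [28, -0.15, 0, -0.617, 0, 0, 0]

```text
time_s: 18.6
position: [0.4475, 0.029, 0.1095]
tcp_rot: [[0.198, 0.98, -0.003], [0.98, -0.198, 0.001], [0.0, -0.003, -1.0]]
force: [-0.3, 0.2, -0.5]
opening: 0.267
grasp_force: 0.0
```

```bash
python3 rel.py "[.4975,.0364,.05]"; python3 - <<'E'
from rig import optics
from h import *
c=optics.capture('side');hs=cv2.cvtColor(c['color'],cv2.COLOR_BGR2HSV).astype(int);h,s,v=hs[...,0],hs[...,1],hs[...,2]
for b in blobs(((h<6)|(h>174))&(s>180)&(v>110),(240,215,330,320)): p=onz(c,b[0],.0785);q=p[:2]-[.54083,.02774];print(b,q@[.9805,-.1965],q@[.1965,.9805])
E
```

```text
t 18.6 pos [0.4475 0.029  0.1095] tooly deg -11.43 z [-0.003  0.001 -1.   ] F [-0.3  0.2 -0.5] open 0.2670128022166956 gf 0.0 j6 0.7943460343616151
[0.4975, 0.0364, 0.05] [0.142 0.397 0.494]
([285.1, 280.6], [283, 274, 5, 14, 49]) -0.09610556149398233 0.014680849697341649
([280.5, 283.0], [280, 281, 2, 5, 8]) -0.09342155266041821 0.02460984169994663
```

drive_tool:
  steps:
    - [28, 0.07, 0.2, 0, 0, 0, 0]
    - [28, 0.142, 0.397, 0, 0, 0, 0]
    - [28, 0.142, 0.397, 0.1, 0, 0, 0]
    - [28, 0.142, 0.397, 0.2, 0, 0, 0]
    - [28, 0.142, 0.397, 0.3, 0, 0, 0]
    - [28, 0.142, 0.397, 0.4, 0, 0, 0]
    - [28, 0.142, 0.397, 0.494, 0, 0, 0]
    - [28, 0.142, 0.397, 0.494, 0, 0, 0]

```text
time_s: 19.45
position: [0.4973, 0.0361, 0.0495]
tcp_rot: [[0.198, 0.98, -0.004], [0.98, -0.198, 0.001], [-0.0, -0.004, -1.0]]
force: [-0.5, 0.2, 0.8]
opening: 0.322
grasp_force: 0.0
```

drive_tool:
  steps:
    - [0, 0, 0, 0, 0, 0, 0]
    - [0, 0, 0, 0, 0, 0, 0]
    - [0, 0, 0, 0, 0, 0, 0]
    - [0, 0, 0, 0, 0, 0, 0]
    - [0, 0, 0, 0, 0, 0, 0]

```text
time_s: 19.95
position: [0.4976, 0.0363, 0.0517]
tcp_rot: [[0.198, 0.98, -0.002], [0.98, -0.198, 0.0], [-0.0, -0.002, -1.0]]
force: [-3.0, 0.3, 4.2]
opening: 0.103
grasp_force: 30.0
```

```bash
python3 rel.py; python3 -c "
import numpy as np
for a in (6,12,18,24,30,36,41,45):
    t=np.radians(a);x=-.11*np.cos(t)+.042*np.sin(t)+.11;z=.11*np.sin(t)+.042*np.cos(t)-.042;print(a,round(x/.12,3),round(-z/.12,3))"
```

```text
t 19.95 pos [0.4976 0.0363 0.0517] tooly deg -11.43 z [-0.002  0.    -1.   ] F [-3.   0.3  4.2] open 0.10278491100915586 gf 30.00070095062256 j6 2.7373782482652147
6 0.042 -0.094
12 0.093 -0.183
18 0.153 -0.266
24 0.222 -0.343
30 0.298 -0.411
36 0.381 -0.472
41 0.454 -0.516
45 0.516 -0.546
```

drive_tool:
  steps:
    - [0, 0, 0.02, -0.048, 0, 0, 0]
    - [0, 0, 0.042, -0.094, 0, 0, 0]
    - [0, 0, 0.067, -0.14, 0, 0, 0]
    - [0, 0, 0.093, -0.183, 0, 0, 0]
    - [0, 0, 0.093, -0.183, 0, 0, 0]

```text
time_s: 20.45
position: [0.508, 0.0341, 0.0738]
tcp_rot: [[0.198, 0.98, -0.004], [0.98, -0.198, 0.001], [-0.0, -0.004, -1.0]]
force: [-6.3, 1.1, -0.8]
opening: 0.101
grasp_force: 30.0
```

The lid is free. Continuing along the arc.

drive_tool:
  steps:
    - [0, 0, 0.03, -0.043, 0, 0, 0]
    - [0, 0, 0.06, -0.083, 0, 0, 0]
    - [0, 0, 0.094, -0.122, 0, 0, 0]
    - [0, 0, 0.129, -0.16, 0, 0, 0]
    - [0, 0, 0.166, -0.195, 0, 0, 0]
    - [0, 0, 0.205, -0.228, 0, 0, 0]
    - [0, 0, 0.205, -0.228, 0, 0, 0]

```text
time_s: 21.15
position: [0.5305, 0.0296, 0.1016]
tcp_rot: [[0.198, 0.98, -0.007], [0.98, -0.198, 0.001], [-0.0, -0.007, -1.0]]
force: [-9.7, 1.7, 5.5]
opening: 0.1
grasp_force: 30.0
```

drive_tool:
  steps:
    - [0, 0, 0.03, -0.045, 0, 0, 0]
    - [0, 0, 0.07, -0.075, 0, 0, 0]
    - [0, 0, 0.11, -0.102, 0, 0, 0]
    - [0, 0, 0.15, -0.122, 0, 0, 0]
    - [0, 0, 0.18, -0.138, 0, 0, 0]
    - [0, 0, 0.205, -0.15, 0, 0, 0]
    - [0, 0, 0.205, -0.15, 0, 0, 0]

```text
time_s: 21.85
position: [0.558, 0.024, 0.1204]
tcp_rot: [[0.198, 0.98, -0.0], [0.98, -0.198, -0.0], [-0.0, -0.0, -1.0]]
force: [-7.3, 0.7, 7.1]
opening: 0.105
grasp_force: 30.0
```

```bash
python3 rel.py; python3 - <<'E'
from rig import optics
import cv2,numpy as np
a=optics.capture('side')['color'][120:320,170:370];b=optics.capture('top')['color'][130:310,110:310]
cv2.imwrite('pics/m6.png',np.hstack([cv2.resize(a,(400,400),interpolation=2),cv2.resize(b,(400,400),interpolation=2)]))
E
```

```text
t 21.85 pos [0.558  0.024  0.1204] tooly deg -11.43 z [-0. -0. -1.] F [-7.3  0.7  7.1] open 0.10521161728881102 gf 30.002221763134003 j6 2.4319443604586004
```

View pics/m6.png

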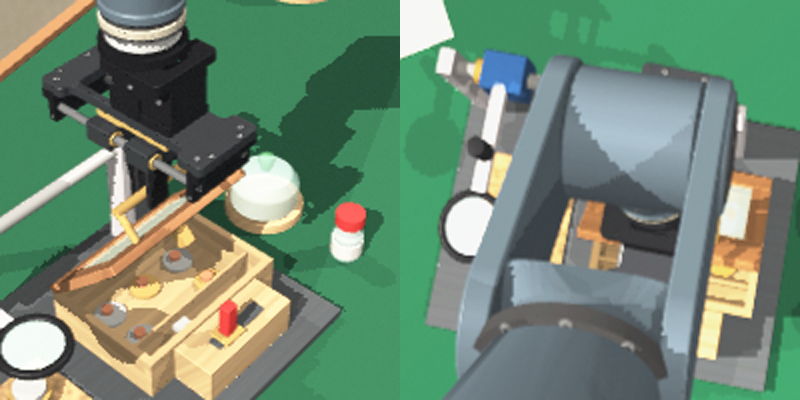

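The lid is at about 45° and still gripped (geometry gives 45.5°). The blue block is against the yellow stop at (475,72), the tab is across, and the dome and bottle are in place. I'll settle briefly, then hand in.

drive_tool:
  steps:
    - [0, 0, 0, 0, 0, 0, 0]
    - [0, 0, 0, 0, 0, 0, 0]
    - [0, 0, 0, 0, 0, 0, 0]
    - [0, 0, 0, 0, 0, 0, 0]
    - [0, 0, 0, 0, 0, 0, 0]

```text
time_s: 22.45
position: [0.5578, 0.0241, 0.1203]
tcp_rot: [[0.198, 0.98, -0.0], [0.98, -0.198, -0.0], [-0.0, -0.0, -1.0]]
force: [-6.6, 1.2, 7.5]
opening: 0.103
grasp_force: 30.0
```

```bash
python3 -c "
from rig import order
print(order.hand_in())"
```

```text
the job is handed in; nothing more can be done
None
```

I've handed in the job at 22.5 s, with no verdict returned: the magnifier is at its stop, the tug showed the catch held, the red slide is fully across, and the arm is still holding the lid at about 45°, with no contact seen with the oil bottle, movement holder or dome.

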